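# Wedge a rocking cash drawer steady

## Task

The cash drawer on the shop counter has lost a foot and rocks. Take the stubby hammer by its handle and drive the orange wedge, already started under the drawer's left side, further in with separate light taps on its thick end, drawing the hammer back between taps, until it stops advancing and sits tight, but without forcing it so hard that it jacks the drawer up. Touch the wedge only with the hammer, do not knock the drawer, leave everything else where it is, and finally lay the hammer down flat on the black rubber mat.

Things in the scene. Friction and masses are not known exactly. Their poses are not given: they have to be found in the camera images.
- till: Cash drawer: dark steel box 360 deep (its x) x 350 wide (its y) x 90 high, a black receipt printer on top (215 above the counter in all). Origin: on the counter under the middle of the box; x points to its back, y to its left side, z up. It stands on three worn rubber feet, its underside 8 to 13 above the counter: how much is not known. Heavy, does not slide.
- till_edge (a point): Point on the counter under the lower edge of the drawer's left side wall, near the missing front-left foot; axes as till, the wall stands at y = 0. The wedge goes in along -y here (up to 15 to either side). The drawer's corner gives springily when wedged, about 0.03 per N.
- wedge: Orange ribbed hard-plastic wedge lying flat, 80 g, 110 long (its y), 36 wide (its x), 4 thick at the thin end (y = -55) rising evenly to 18 at the flat heel (y = +55). Origin: centre of its underside; z up. At the start its thin end is 8 to 18 under the drawer, then slides in freely (under 2 N) for 10 to 65 more until it meets the drawer's underside.
- wedge_heel (a point): Centre of the wedge's flat heel face (the end to strike), 9 above the counter; it faces the wedge's +y. Once the wedge meets the drawer the resistance climbs by 3 to 5 N per mm driven. Tight: it stands firm against taps of 12 to 20 N. Under 8 N leaves it loose, over 28 N jacks the drawer up. It then holds by friction.
- hammer: Stubby club hammer lying on its side, 0.55 kg: steel head 84 long (its y) x 28 x 28 with a flat square face 28 x 28 at either end (y = +42 and -42, alike); wooden handle along its -x, 20 wide (y) x 24 high (z), from x = -14 to -165, the last 24 swollen to 25 wide x 28 high. Origin: middle of the head's underside; z up. At the start its handle points roughly towards the robot.
- hammer_grip (a point): Point in the middle of the handle, 14 above the hammer's underside, 55 from the head's centre line: a good place to hold it (close across the 20 wide handle).
- hammer_head (a point): Centre of the hammer's head, 14 above its underside.
- hammer_end (a point): Centre of the handle's swollen end, 160 from the head, 14 above the hammer's underside.
- mat: Black ribbed rubber change mat fixed to the counter, 250 (its x) x 170 (its y) x 4 thick. Origin: centre of its underside on the counter.
- spare_wedge: A blue wedge of the same shape lying on the counter (110 x 36 x 18). Leave alone. Origin: centre of its underside.
- screwdriver: Red-handled screwdriver lying on the counter, 170 long (its x), handle 26 thick at -x. Leave alone. Origin: on the counter under its middle.
- tape: Cardboard roll of tape lying flat, 90 across, 24 high. Leave alone. Origin: centre of its underside.
- sweet_jar: Clear jar of wrapped sweets with red lid, 110 across, 118 high. Leave alone. Origin: centre of its underside.
Mind the look-alikes: they are no part of the job. Of the things that look like the wedge, take the one that is farthest to the robot's right at the start. Leave any pink look-alike of the hammer alone.

How it is judged:
On the way, in this order (a step that is already met when the one before it is completed fails the run):
1. the held hammer's first tap drives the wedge at least 4 mm further in (contact force between the fingers and hammer above 2 N and distance of wedge from where it was at the start of the episode above 0.004 m).
2. the hammer is drawn back clear of the wedge (its face 8 mm or more from the heel) (contact force between the fingers and hammer above 2 N and horizontal distance between hammer_head and wedge_heel above 0.05 m and contact force between hammer and wedge below 0.05 N), for 0.05 s.
3. the held hammer taps the wedge again (contact force between the fingers and hammer above 2 N and contact force between hammer and wedge above 2 N).
At the end, for the whole second after the job is handed in: The wedge is tight and still: by itself it presses on the drawer's underside with 5 to 25 N, within 15 degrees of square to the drawer's side, its heel 5 to 92 mm outside the edge. The hammer lies flat and still on the mat, head centre and handle end both over it (contact force between till and wedge between 5 and 25 N and linear speed of each of wedge, hammer below 0.01 m/s and angle between the y axis of wedge and the y axis of till, either way round below 0.26 rad and y of wedge_heel in the frame of till_edge between 0.005 and 0.092 m and x of hammer_head in the frame of mat between -0.125 and 0.125 m and y of hammer_head in the frame of mat between -0.085 and 0.085 m and z of each of hammer_head, hammer_end in the frame of mat below 0.026 m and x of hammer_end in the frame of mat between -0.125 and 0.125 m and y of hammer_end in the frame of mat between -0.085 and 0.085 m); the robot touches nothing.
It fails at once if the wedge is struck or pushed by the hammer with more than 40 N (contact force between hammer and wedge above 40 N).
It fails at once if the wedge is driven so hard that it jacks the drawer up (more than 25 N between wedge and drawer) (contact force between till and wedge above 25 N).
It fails at once if the robot itself touches the wedge (over 1 N) (contact force between any of the fingers, the arm and wedge above 1 N).
It fails at once if the drawer is knocked by hammer or robot (over 8 N) (contact force between any of hammer, the arm, the fingers and till above 8 N).
It fails at once if something else on the counter is moved by more than 25 mm or tipped (distance of any of spare_wedge, screwdriver, tape, sweet_jar from where it was at the start of the episode above 0.025 m or angle between any of spare_wedge, tape, sweet_jar's own z axis and vertical above 0.4 rad).
It also fails if it takes over 54 s, if anything falls off the work surface, if the arm or the gripper's body presses on something with over 40 N, if the wrist force passes 120 N, or if a joint passes its speed limit or range.

## Robot

A 6-joint arm with a two-finger parallel gripper is mounted at the origin on the work surface. World frame = base frame: x ahead of the robot, y to its left, z up, the work surface at z = 0. Lengths are in m, angles in rad, forces in N, time in s.
With the tool pointing down it reaches from about 0.425 to 0.95 m from the base axis. Payload 14.7 kg.
Tool frame: the origin (TCP) lies at the very end of the fingers, on their centre line; the grasp point (between the pads) lies 19 mm behind it; z points along the fingers, y is the line along which they close (so a half turn about z gives the same grasp; the last joint's range is limited). The gripper opens to 85 mm and grips with 20 to 120 N. Pads are 22 mm wide; open, the fingers measure 114 mm over their backs; the gripper's body (76 mm by 85 mm) begins 54 mm behind the grasp point. The pads swing forward as they close: fully open they stand 13 mm farther back than shut.
Start: joints at [-1.275, 0.48, 1.596, -0, 1.065, -0.047], TCP at [0.218, -0.612, 0.231] pointing down, gripper open.
Joint ranges: [-2.75, 2.75], [-0.82, 2.05], [0.23, 2.67], [-1.56, 4.7], [0.09, 2.69], [-2.92, 2.92]. Speed limits (rad/s): [1.89, 1.89, 2.39, 3.01, 3.01, 3.01].

## Interface

Orientations are given as a 3x3 rotation matrix whose columns are the frame's x, y, z axes.
In Python, from cell import manip gives the robot as it stands.
- The arm moves only by the tool jog_arm, never from a script. Its argument "targets" is a list of rows, each a list of 7 numbers: the shift along the tool's x, y, z in units of 2.5 cm (1.0 is 2.5 cm), then the turn, a rotation vector about the tool's x, y, z in units of 4 degrees (1.0 is 4 degrees), then the opening, from -1 (shut) to 1 (fully open). In form: [[tx, ty, tz, rx, ry, rz, grip], ...]. A call has 1 to 12 rows; each row shifts and turns the commanded pose from where the row before left it, along the tool's axes as they then stand; what a row does not reach is not made up. A row lasts 1/10 s, in which the tool goes at most 50 mm and 8.59 degrees, less where a joint would pass 70% of its speed; a pose out of reach is approached as far as the arm can. A call with a number of a shift or a turn outside -1 to 1 is refused whole. A call with a gripper value outside its range is refused whole. The fingers move at their own pace and stop on an object; "newtons" is the grip in N (left out, the last holds). Time passes only in rows, so rows that do not move let the fingers close. It gives the time, the measured TCP pose, the force, the opening and the grip force at its end, in the units of the state.
- manip.sense(): the state, without advancing time (a new reading comes with each control period).
- manip.read_camera(name): name is "scene" or "side" or "wrist"; returns a dict with "color" (400x640x3 uint8, red, green, blue), "mtx" (3x3 intrinsics, pixels), "k1" (the pictures are not rectified: a ray, as slopes to the right and down, at radius r is drawn at 1 + k1 r^2 times it, then the intrinsics apply), "position" and "orientation" of the camera in the world. Camera axes: x right, y down, z forward; pixel columns grow to the right and rows downward; lengths in m; the calibration is good to about 2 mm. A picture is of the moment at which its call begins. There is no depth.
- manip.hand_in(): hands the job in; it is judged then, once.
Trained networks look in the newest picture that a camera, given by its name, has taken for a name from the list of things; names that differ only in an ending like _2 or _b are one class to them, and where a whole thing is asked for, a point or a joint stands for the part that bears it (a point fixed in the world has none). Each returns a list of dicts, best first, with "confidence" (0 to 1); they miss things now and then, are a little off and sometimes report something else, mostly with a low value. They report only what shows in the picture. A call takes as long as a camera call. They do not tell look-alikes from the thing itself.
- manip.silhouettes(name, camera): "region" (400x640 bool, what is visible of it) and "rect" ([left, top, right, bottom] in pixels, round what is visible of it).
The state is a dict: "clock": time; "joint_pos": joint angles; "joint_vel": joint speeds; "joint_efforts": joint torques, N m; "tcp_pos": TCP position; "ee_rot": TCP orientation; "ft_force": force on the tool from outside, world axes, zero at the start; "wrist_torque": the same for the moment, N m; "gripper_width": finger opening in m; "grip_force": force on a finger pad.
Only numpy, scipy, OpenCV 4.12 (cv2) and the standard library are available. Lean on these libraries where they do the work, as an engineer would, in place of code of your own. Each camera call takes 0.05 s, during which the arm holds its last target. There are 200 camera calls.

## Working session

There is one attempt and no reset: what is moved stays moved. The work goes in short steps, Python scripts to look and compute and a tool call to move; the robot and the scene stay as the last step left them, time stands still between calls to the robot, and variables do not carry over. Pictures are saved under pics/ and viewed, at most 10 in all, crops included, and the job is handed in when it is done.

Besides the shell and the picture viewer there is one more tool, called after "Call:" as a command line: name --pt "numbers of a row" for each row, then --argument value for the rest. jog_arm: Moves the arm, as the interface text tells. Shifts and turns lie within -1 to 1; 1 stands for 2.5 cm of shift or 4 degrees of turn. Its arguments: {"type":"object","properties":{"targets":{"type":"array","items":{"type":"array","items":{"type":"number"}}},"newtons":{"type":"number"}},"required":["targets"]}

```bash
mkdir -p pics; ls; cat > h.py <<'E'
import numpy as np, cv2
from cell import manip
def ray(c,px):
    K=c['mtx']; k1=float(c['k1'])
    d=cv2.undistortPoints(np.array(px,float).reshape(-1,1,2),np.array(K),np.array([k1,0,0,0.])).reshape(-1,2)
    return np.c_[d,np.ones(len(d))]@np.array(c['orientation']).T
def onz(c,px,z):
    r=ray(c,px); p=np.array(c['position']); return p+r*((z-p[2])/r[:,2])[:,None]
def proj(c,P):
    R=np.array(c['orientation']); q=(np.atleast_2d(P)-np.array(c['position']))@R
    q=q[:,:2]/q[:,2:]; q=q*(1+float(c['k1'])*(q**2).sum(1,keepdims=True))
    K=np.array(c['mtx']); return q@K[:2,:2].T+K[:2,2]
def save(n,c,box=None,s=1):
    im=c['color'][:,:,::-1]
    if box: im=im[box[1]:box[3],box[0]:box[2]]
    cv2.imwrite('pics/'+n,cv2.resize(im,None,fx=s,fy=s,interpolation=cv2.INTER_CUBIC))
E
python3 - <<'E'
from h import *
for cam in ['scene','side','wrist']:
    c=manip.read_camera(cam); save(cam+'0.png',c); print(cam,np.round(c['position'],3).tolist(),np.round(c['orientation'],2).tolist(),c['k1'])
    for n in ['wedge','hammer','mat','till','spare_wedge','screwdriver','tape','sweet_jar']:
        for d in manip.silhouettes(n,cam):
            ys,xs=np.nonzero(d['region'])
            if len(xs)==0: continue
            ct=[xs.mean(),ys.mean()]
            print(cam,n,round(d['confidence'],2),np.round(d['rect']).tolist(),len(xs),np.round(onz(c,[ct],0.01)[0],3).tolist())
E
```

```text
pics
scene [0.89, 0.502, 0.877] [[-0.82, 0.46, -0.34], [0.57, 0.68, -0.47], [0.02, -0.58, -0.82]] -0.09402252158266007
scene wedge 0.9 [276.0, 149.0, 304.0, 174.0] 386 [0.526, -0.153, 0.01]
scene wedge 0.67 [438.0, 199.0, 478.0, 237.0] 597 [0.269, 0.264, 0.01]
scene hammer 0.82 [334.0, 88.0, 361.0, 132.0] 559 [0.273, -0.214, 0.01]
scene hammer 0.72 [330.0, 216.0, 403.0, 251.0] 1035 [0.498, 0.136, 0.01]
scene mat 0.61 [339.0, 258.0, 470.0, 390.0] 8376 [0.565, 0.385, 0.01]
scene spare_wedge 0.57 [246.0, 200.0, 282.0, 235.0] 595 [0.684, -0.03, 0.01]
scene screwdriver 0.79 [246.0, 241.0, 311.0, 267.0] 395 [0.675, 0.096, 0.01]
scene screwdriver 0.62 [129.0, 58.0, 296.0, 198.0] 14209 [0.638, -0.419, 0.01]
scene tape 0.73 [340.0, 260.0, 470.0, 386.0] 8140 [0.565, 0.385, 0.01]
scene tape 0.58 [204.0, 228.0, 240.0, 268.0] 627 [0.805, -0.005, 0.01]
scene sweet_jar 0.8 [258.0, 278.0, 313.0, 347.0] 2939 [0.768, 0.215, 0.01]
scene sweet_jar 0.24 [329.0, 210.0, 402.0, 253.0] 1061 [0.496, 0.137, 0.01]
side [0.375, 0.999, 0.983] [[-0.99, -0.08, 0.11], [-0.13, 0.68, -0.72], [-0.01, -0.73, -0.68]] -0.
[... 581 characters left out ...]
side spare_wedge 0.58 [261.0, 185.0, 273.0, 211.0] 295 [0.68, -0.03, 0.01]
side spare_wedge 0.28 [177.0, 220.0, 229.0, 285.0] 2671 [0.796, 0.191, 0.01]
side screwdriver 0.8 [245.0, 222.0, 278.0, 240.0] 303 [0.666, 0.093, 0.01]
side screwdriver 0.62 [178.0, 222.0, 229.0, 284.0] 2528 [0.796, 0.191, 0.01]
side tape 0.93 [208.0, 186.0, 241.0, 218.0] 526 [0.805, -0.008, 0.01]
side tape 0.36 [218.0, 295.0, 342.0, 367.0] 7360 [0.549, 0.389, 0.01]
side sweet_jar 0.8 [178.0, 222.0, 232.0, 284.0] 2541 [0.795, 0.191, 0.01]
wrist [0.29, -0.586, 0.374] [[0.33, -0.9, -0.28], [-0.94, -0.32, -0.1], [-0.0, 0.3, -0.95]] -0.03831121172013448
wrist hammer 0.68 [0.0, 12.0, 67.0, 111.0] 2564 [0.217, -0.273, 0.01]
```

View pics/scene0.png

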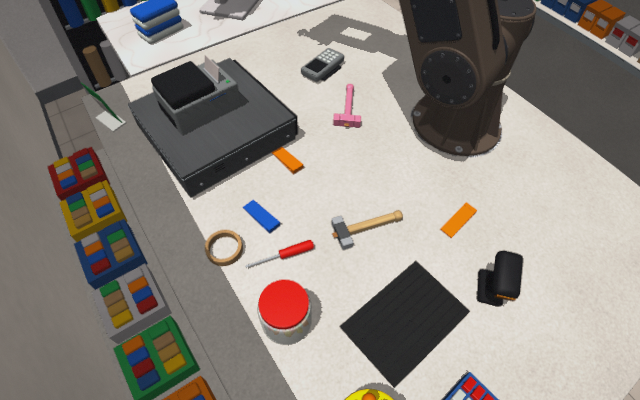

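View pics/side0.png

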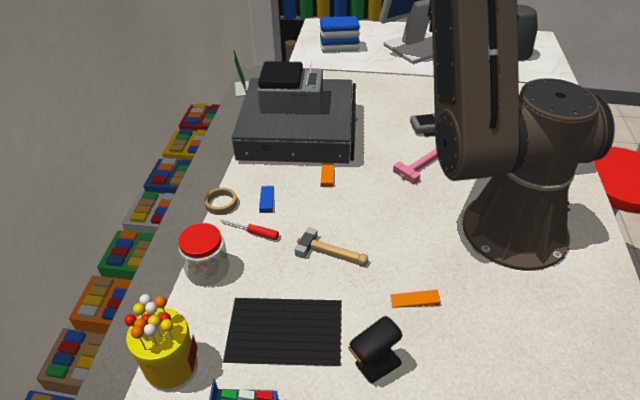

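Candidates: the orange wedge at scene (289,161), which is under the drawer's edge and at y≈-0.15, farthest right. The other orange one at scene (459,219) is at y≈+0.26, and the blue one is at (262,216). So the target is (289,161). The hammer is the grey-headed wooden one at (366,231), not the pink one at (347,108). Next I'll fit poses and confirm with a crop.

```bash
cat > fit.py <<'E'
from h import *
from scipy.optimize import minimize
def box(x0,x1,y0,y1,z0,z1): return np.array([[x,y,z] for x in(x0,x1) for y in(y0,y1) for z in(z0,z1)])
HAM=[box(-.014,.014,-.042,.042,0,.028),box(-.165,-.014,-.010,.010,.002,.026),box(-.165,-.141,-.0125,.0125,0,.028)]
def wedge(L):  # heel at y=0, visible length L
    h=.018-.014*L/.110
    return [np.array([[s*.018,0,z] for s in(-1,1) for z in(0,.018)]+[[s*.018,-L,z] for s in(-1,1) for z in(0,h)])]
def place(parts,p,z=0):
    c,s=np.cos(p[2]),np.sin(p[2]); R=np.array([[c,-s,0],[s,c,0],[0,0,1]])
    return [q@R.T+[p[0],p[1],z] for q in parts]
def mask(c,parts,s=8):
    m=np.zeros((400,640),np.uint8)
    for q in parts:
        u=cv2.convexHull((proj(c,q)*16).astype(np.int32)); cv2.fillPoly(m,[u],255,shift=4,lineType=cv2.LINE_AA)
    return m/255.
def cost(p,obs,fn):
    t=0
    for c,r in obs:
        m=mask(c,fn(p)); t+=1-np.minimum(m,r).sum()/np.maximum(m,r).sum()
    return t
def fit(p0,obs,fn,step):
    best=None
    for dy in(-.15,0,.15):
        q=np.array(p0,float); q[2]+=dy
        S=np.vstack([q]+[q+np.eye(len(q))[i]*step[i] for i in range(len(q))])
        r=minimize(cost,q,args=(obs,fn),method='Nelder-Mead',options=dict(initial_simplex=S,maxiter=300,xatol=1e-4,fatol=1e-4))
        if best is None or r.fun<best.fun: best=r
    return best.x,best.fun
def near(c,n,cam,xy,tol=.06):
    for d in manip.silhouettes(n,cam):
        ys,xs=np.nonzero(d['region'])
        if len(xs) and np.hypot(*(onz(c,[[xs.mean(),ys.mean()]],.01)[0][:2]-xy))<tol: return d['region'].astype(float)
E
python3 - <<'E'
from fit import *
ob={'hammer':[],'wedge':[],'mat':[],'till':[]}; cs={}
for cam in('scene','side'):
    c=cs[cam]=manip.read_camera(cam)
    for n,xy in(('hammer',(.49,.13)),('wedge',(.525,-.155)),('mat',(.56,.387)),('till',(.66,-.44))):
        r=near(c,n,cam,xy)
        if r is not None: ob[n].append((c,r))
H,e=fit([.53,.14,.2],ob['hammer'],lambda p:place(HAM,p),[.02,.02,.1]);print('ham',H.round(4),e)
W,e=fit([.525,-.10,0,.09],ob['wedge'],lambda p:place(wedge(p[3]),p),[.02,.02,.1,-.01]);print('wed',W.round(4),e,len(ob['wedge']))
M,e=fit([.56,.387,0],ob['mat'],lambda p:place([box(-.125,.125,-.085,.085,0,.004)],p),[.02,.02,.1]);print('mat',M.round(4),e)
# till with printer unknown: print corners of dark box by mask
if ob['till']:
    T,e=fit([.66,-.38,0],ob['till'],lambda p:place([box(-.18,.18,-.175,.175,.01,.10)],p),[.02,.02,.1]);print('till',T.round(4),e)
ims=[]
for cam,b in(('scene',(230,120,420,260)),('side',(230,130,420,270))):
    c=cs[cam]; b0=b; im=cv2.resize(c['color'][b[1]:b[3],b[0]:b[2],::-1],None,fx=4,fy=4,interpolation=cv2.INTER_CUBIC)
    for parts in(place(HAM,H),place(wedge(W[3]),W)):
        for q in parts:
            u=cv2.convexHull((((proj(c,q)-b[:2]+.5)*4)).astype(np.int32)); cv2.polylines(im,[u],1,(0,255,0),1)
    cv2.imwrite(f'pics/c_{cam}.png',im)
print(manip.sense()['clock'])
E
```

```text
ham [ 0.5461  0.1217 -0.2759] 0.38263708745263547
wed [ 0.5221 -0.1129  0.0358  0.0978] 0.3269236019345001 2
mat [0.5537 0.3797 0.1012] 0.06935565161061197
till [ 0.644  -0.3831  0.075 ] 0.17548993147709535
1.85
```

View pics/c_scene.png

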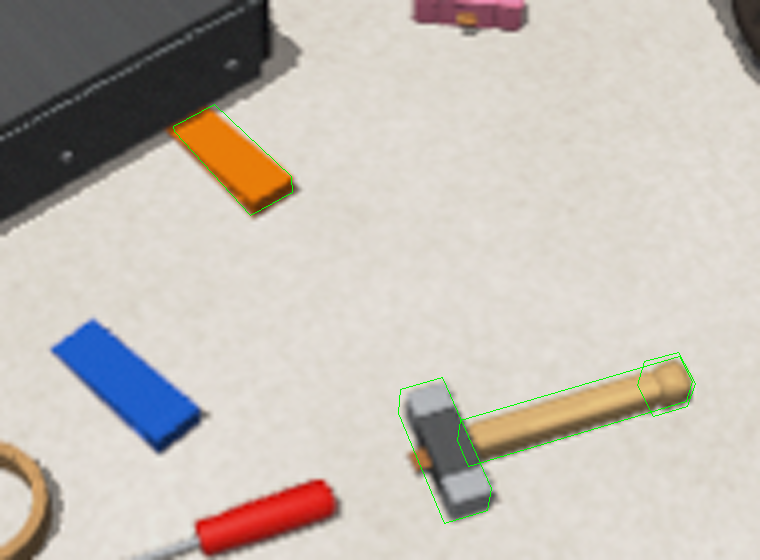

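View pics/c_side.png

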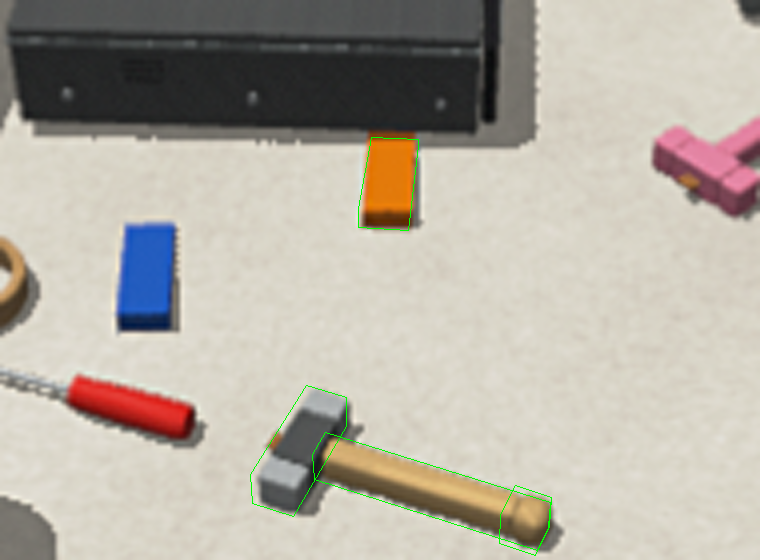

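Both crops confirm it: the orange wedge goes under the drawer edge (scene crop heel ≈(273,198)), and the wooden-handled hammer is a grey-head one with its handle toward the robot. The fits overlay them to within a few mm. Next, planning the approach.

```bash
cat > plan.py <<'E'
import sys
from h import *
from scipy.spatial.transform import Rotation as Ro
# usage: plan x y z yaw(tool y axis heading, mod pi) -> total shift in tool axes (units) with turn applied (units about tool z), assuming shift split evenly
def plan(pos,yaw,n=None,R=None,p=None):
    s=manip.sense(); R=np.array(s['ee_rot']) if R is None else R; p=np.array(s['tcp_pos']) if p is None else p
    y=np.array([np.cos(yaw),np.sin(yaw),0]); 
    if y@R[:,1]<0:y=-y
    T=np.c_[np.cross(y,[0,0,-1]),y,[0,0,-1]]
    rv=Ro.from_matrix(R.T@T).as_rotvec()/np.radians(4); d=np.array(pos)-p
    n=n or int(max(np.ceil(np.abs(R.T@d/.025).max()+.3),np.ceil(np.abs(rv).max())))
    rot=rv.round(1)/n; rows=[]; Rc=R.copy(); pc=p.copy()
    for i in range(n):
        t=Rc.T@(np.array(pos)-pc)/.025/(n-i); t=np.clip(t.round(2),-1,1); rr=rot.round(2)
        rows.append(t.tolist()+rr.tolist()); pc=pc+Rc@t*.025; Rc=Rc@Ro.from_rotvec(rr*np.radians(4)).as_matrix()
    return rows,pc,Rc
if __name__=='__main__':
    a=[float(v) for v in sys.argv[1:]]
    s=manip.sense(); print(s['clock'],np.round(s['tcp_pos'],4),np.round(s['ee_rot'],3).tolist())
    R=p=None
    while len(a)>=4:
        rows,p,R=plan(a[:3],a[3],None,R,p); a=a[4:]
        print(len(rows)); [print(r) for r in rows]; print('end',p.round(4))
E
python3 plan.py .40 -.2 .2 1.45 .498 .136 .13 1.295
```

```text
1.85 [ 0.2185 -0.6122  0.2313] [[0.942, 0.336, 0.0], [0.336, -0.942, 0.0], [0.0, -0.0, -1.0]]
14
[0.88, -0.93, 0.09, -0.0, -0.0, 0.47]
[0.85, -0.96, 0.09, -0.0, -0.0, 0.47]
[0.82, -0.99, 0.09, -0.0, -0.0, 0.47]
[0.79, -1.0, 0.09, -0.0, -0.0, 0.47]
[0.75, -1.0, 0.09, -0.0, -0.0, 0.47]
[0.72, -1.0, 0.09, -0.0, -0.0, 0.47]
[0.68, -1.0, 0.09, -0.0, -0.0, 0.47]
[0.65, -1.0, 0.09, -0.0, -0.0, 0.47]
[0.61, -1.0, 0.09, -0.0, -0.0, 0.47]
[0.57, -1.0, 0.09, -0.0, -0.0, 0.47]
[0.52, -1.0, 0.09, -0.0, -0.0, 0.47]
[0.48, -1.0, 0.09, -0.0, -0.0, 0.47]
[0.42, -1.0, 0.09, -0.0, -0.0, 0.47]
[0.35, -1.0, 0.08, -0.0, -0.0, 0.47]
end [ 0.3972 -0.2346  0.2001]
16
[0.14, -0.95, 0.18, -0.0, -0.0, 0.14]
[0.13, -0.95, 0.17, -0.0, -0.0, 0.14]
[0.12, -0.95, 0.18, -0.0, -0.0, 0.14]
[0.12, -0.95, 0.17, -0.0, -0.0, 0.14]
[0.11, -0.96, 0.18, -0.0, -0.0, 0.14]
[0.1, -0.96, 0.17, -0.0, -0.0, 0.14]
[0.09, -0.96, 0.18, -0.0, -0.0, 0.14]
[0.08, -0.96, 0.17, -0.0, -0.0, 0.14]
[0.07, -0.96, 0.18, -0.0, -0.0, 0.14]
[0.06, -0.96, 0.17, -0.0, -0.0, 0.14]
[0.05, -0.96, 0.18, -0.0, -0.0, 0.14]
[0.04, -0.96, 0.17, -0.0, -0.0, 0.14]
[0.03, -0.96, 0.18, -0.0, -0.0, 0.14]
[0.02, -0.95, 0.17, -0.0, -0.0, 0.14]
[0.01, -0.96, 0.18, -0.0, -0.0, 0.14]
[-0.01, -0.95, 0.17, -0.0, -0.0, 0.14]
end [0.4979 0.1359 0.1301]
```

Call:
jog_arm --pt "0.88 -0.93 0 0 0 0.47 1" --pt "0.85 -0.96 0 0 0 0.47 1" --pt "0.82 -1 0 0 0 0.47 1" --pt "0.79 -1 0 0 0 0.47 1" --pt "0.75 -1 0 0 0 0.47 1" --pt "0.72 -1 0 0 0 0.47 1" --pt "0.68 -1 0.1 0 0 0.47 1" --pt "0.65 -1 0.1 0 0 0.47 1" --pt "0.61 -1 0.1 0 0 0.47 1" --pt "0.57 -1 0.1 0 0 0.47 1" --pt "0.52 -1 0.1 0 0 0.47 1" --pt "0.48 -1 0.1 0 0 0.47 1"

```text
clock: 3.05
tcp_pos: [0.375, -0.282, 0.2164]
ee_rot: [[0.999, -0.052, 0.0], [-0.052, -0.999, -0.0], [0.0, 0.0, -1.0]]
ft_force: [0.5, -1.0, 0.6]
gripper_width: 0.0857
grip_force: 0.0
```

Call:
jog_arm --pt "0.42 -1 0.1 0 0 0.47 1" --pt "0.35 -1 0.1 0 0 0.47 1" --pt "0.14 -0.95 0.2 0 0 0.14 1" --pt "0.13 -0.95 0.2 0 0 0.14 1" --pt "0.12 -0.95 0.2 0 0 0.14 1" --pt "0.12 -0.95 0.2 0 0 0.14 1" --pt "0.11 -0.95 0.2 0 0 0.14 1" --pt "0.1 -0.95 0.2 0 0 0.14 1" --pt "0.09 -0.95 0.2 0 0 0.14 1" --pt "0.08 -0.95 0.2 0 0 0.14 1" --pt "0.07 -0.95 0.2 0 0 0.14 1" --pt "0.06 -0.95 0.2 0 0 0.14 1"

```text
clock: 4.25
tcp_pos: [0.4605, -0.003, 0.1612]
ee_rot: [[0.977, -0.213, 0.0], [-0.213, -0.977, -0.0], [0.0, -0.0, -1.0]]
ft_force: [0.1, -0.2, -0.5]
gripper_width: 0.0852
grip_force: 0.0
```

```bash
python3 plan.py .498 .136 .13 1.295
```

```text
4.25 [ 0.4605 -0.003   0.1612] [[0.977, -0.213, 0.0], [-0.213, -0.977, -0.0], [0.0, -0.0, -1.0]]
7
[0.04, -0.82, 0.18, -0.0, -0.0, 0.13]
[0.03, -0.82, 0.18, -0.0, -0.0, 0.13]
[0.03, -0.82, 0.18, -0.0, -0.0, 0.13]
[0.02, -0.82, 0.18, -0.0, -0.0, 0.13]
[0.01, -0.83, 0.18, -0.0, -0.0, 0.13]
[-0.0, -0.82, 0.18, -0.0, -0.0, 0.13]
[-0.01, -0.83, 0.17, -0.0, -0.0, 0.13]
end [0.498  0.1361 0.13  ]
```

Call:
jog_arm --pt "0.04 -0.82 0.18 0 0 0.13 1" --pt "0.03 -0.82 0.18 0 0 0.13 1" --pt "0.03 -0.82 0.18 0 0 0.13 1" --pt "0.02 -0.82 0.18 0 0 0.13 1" --pt "0.01 -0.82 0.18 0 0 0.13 1" --pt "0 -0.82 0.18 0 0 0.13 1" --pt "0 -0.82 0.18 0 0 0.13 1" --pt "0 0 0 0 0 0 1"

```text
clock: 5.05
tcp_pos: [0.4983, 0.1364, 0.1295]
ee_rot: [[0.962, -0.273, 0.0], [-0.273, -0.962, 0.0], [0.0, -0.0, -1.0]]
ft_force: [0.7, -0.3, 0.4]
gripper_width: 0.0857
grip_force: 0.0
```

```bash
python3 - <<'E'
from fit import *
c=manip.read_camera('wrist'); d=manip.silhouettes('hammer','wrist')
for q in d: print(q['confidence'],q['rect'])
r=d[0]['region'].astype(float)
H,e=fit([.546,.122,-.276],[(c,r)],lambda p:place(HAM,p),[.01,.01,.05]);print(H.round(4),e)
im=cv2.resize(c['color'][:,:,::-1],None,fx=1.25,fy=1.25)
for q in place(HAM,H): cv2.polylines(im,[cv2.convexHull((proj(c,q)*1.25).astype(np.int32))],1,(0,255,0),1)
cv2.imwrite('pics/w1.png',im); s=manip.sense(); print(s['clock'],np.round(s['tcp_pos'],4),np.round(s['ee_rot'],3).tolist())
E
```

```text
0.84 [258.1, 108.6, 372.3, 317.8]
[ 0.5434  0.1239 -0.2659] 0.10062048871572471
5.15 [0.4975 0.1347 0.1297] [[0.962, -0.273, -0.0], [-0.273, -0.962, -0.0], [-0.0, 0.0, -1.0]]
```

View pics/w1.png

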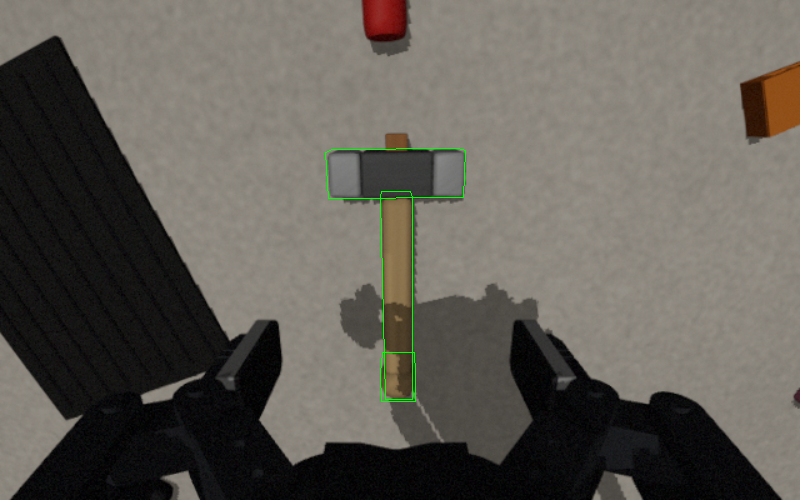

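The wrist picture shows the hammer centred between the fingers, with the head at (397,173) and the overlay tight. I'll lower and grip.

Call:
jog_arm --pt "0 0 0.9 0 0 -0.15 1" --pt "0.05 0 0.9 0 0 0 1" --pt "0 0 0.9 0 0 0 1" --pt "0 0 0.9 0 0 0 1" --pt "0 0 0.7 0 0 0 1" --pt "0 0 0.4 0 0 0 1" --pt "0 0 0.2 0 0 0 1" --pt "0 0 0 0 0 0 1"

```text
clock: 5.95
tcp_pos: [0.4988, 0.1339, 0.0073]
ee_rot: [[0.964, -0.264, -0.0], [-0.264, -0.964, -0.0], [-0.0, 0.0, -1.0]]
ft_force: [0.6, -0.2, 0.7]
gripper_width: 0.0853
grip_force: 0.0
```

Call:
jog_arm --pt "0 0 0 0 0 0 -1" --pt "0 0 0 0 0 0 -1" --pt "0 0 0 0 0 0 -1" --pt "0 0 0 0 0 0 -1" --pt "0 0 0 0 0 0 -1" --pt "0 0 0 0 0 0 -1" --newtons 100

```text
clock: 6.55
tcp_pos: [0.4992, 0.1344, 0.008]
ee_rot: [[0.965, -0.264, 0.001], [-0.264, -0.965, 0.0], [0.001, -0.0, -1.0]]
ft_force: [-1.8, -0.3, 15.1]
gripper_width: 0.0179
grip_force: 98.9
```

Call:
jog_arm --pt "0 0 -0.3 0 0 0 -1" --pt "0 0 -0.7 0 0 0 -1" --pt "0 0 -0.9 0 0 0 -1" --pt "0 0 -0.9 0 0 0 -1" --pt "0 0 0 0 0 0 -1"

```text
clock: 7.05
tcp_pos: [0.5001, 0.1346, 0.0795]
ee_rot: [[0.964, -0.264, 0.003], [-0.264, -0.964, 0.001], [0.003, -0.002, -1.0]]
ft_force: [0.6, -0.0, -5.2]
gripper_width: 0.0173
grip_force: 98.4
```

```bash
python3 plan.py .477 -.01 .08 1.62
```

```text
7.05 [0.5001 0.1346 0.0795] [[0.964, -0.264, 0.003], [-0.264, -0.964, 0.001], [0.003, -0.002, -1.0]]
7
[0.09, 0.83, -0.0, -0.0, -0.0, -0.64]
[0.05, 0.84, -0.0, -0.0, -0.0, -0.64]
[0.02, 0.84, -0.01, -0.0, -0.0, -0.64]
[-0.02, 0.83, -0.0, -0.0, -0.0, -0.64]
[-0.06, 0.83, -0.01, -0.0, -0.0, -0.64]
[-0.1, 0.83, -0.0, -0.0, -0.0, -0.64]
[-0.13, 0.83, -0.01, -0.0, -0.0, -0.64]
end [ 0.4769 -0.01    0.0801]
```

Held: 5.4 N of weight at the wrist. I'll move beside the wedge and look.

Call:
jog_arm --pt "0.1 0.83 0 0 0 -0.64 -1" --pt "0.05 0.83 0 0 0 -0.64 -1" --pt "0 0.83 0 0 0 -0.64 -1" --pt "0 0.83 0 0 0 -0.64 -1" --pt "-0.05 0.83 0 0 0 -0.64 -1" --pt "-0.1 0.83 0 0 0 -0.64 -1" --pt "-0.15 0.83 0 0 0 -0.64 -1" --pt "0 0 0 0 0 0 -1"

```text
clock: 7.85
tcp_pos: [0.4746, -0.0115, 0.0764]
ee_rot: [[0.999, 0.045, -0.002], [0.045, -0.999, -0.0], [-0.002, -0.0, -1.0]]
ft_force: [0.6, 0.1, -5.8]
gripper_width: 0.0179
grip_force: 98.9
```

```bash
cat > look.py <<'E'
import sys
from fit import *
s=manip.sense(); R=np.array(s['ee_rot']); p=np.array(s['tcp_pos'])
print(s['clock'],p.round(4),np.round(R,3).tolist())
c=manip.read_camera('wrist')
D={n:manip.silhouettes(n,'wrist') for n in('hammer','wedge','till')}
for n in D: print(n,[(round(q['confidence'],2),q['rect']) for q in D[n]])
im=cv2.resize(c['color'][:,:,::-1],None,fx=1.25,fy=1.25)
def draw(parts,col):
    for q in parts: cv2.polylines(im,[cv2.convexHull((proj(c,q)*1.25).astype(np.int32))],1,col,1)
yaw=np.arctan2(R[1,0],R[0,0]); h=p+R[:,0]*.0455; z=p[2]-.0075
if D['hammer']:
    r=D['hammer'][0]['region'].astype(float)
    H,e=fit([h[0],h[1],yaw],[(c,r)],lambda q:place(HAM,q,z),[.01,.01,.05]);print('ham',H.round(4),e,'z',z,'tool yaw',yaw); draw(place(HAM,H,z),(0,255,0))
if D['wedge']:
    x0=[float(v) for v in sys.argv[2:5]]
    r=D['wedge'][0]['region'].astype(float)
    W,e=fit([x0[0],x0[1],.05,x0[2]],[(c,r)],lambda q:place(wedge(q[3]),q),[.01,.01,.05,-.01]);print('wedge',W.round(4),e); draw(place(wedge(W[3]),W),(255,0,0))
cv2.imwrite('pics/'+sys.argv[1],im)
E
python3 look.py w2.png .522 -.113 .098
```

```text
7.85 [ 0.4746 -0.0115  0.0764] [[0.999, 0.045, -0.002], [0.045, -0.999, -0.0], [-0.002, -0.0, -1.0]]
hammer [(0.96, [203.6, 115.5, 422.9, 361.5])]
wedge [(0.88, [461.3, 120.6, 619.2, 183.7]), (0.88, [2.6, 353.9, 38.8, 399.1])]
till [(0.73, [591.6, 22.0, 639.4, 283.0])]
ham [ 0.5209 -0.0092  0.0438] 0.16731683885817739 z 0.068892343220884 tool yaw 0.04507804620322386
wedge [ 0.5196 -0.1107  0.0978  0.1034] 0.026702093098807445
```

View pics/w2.png

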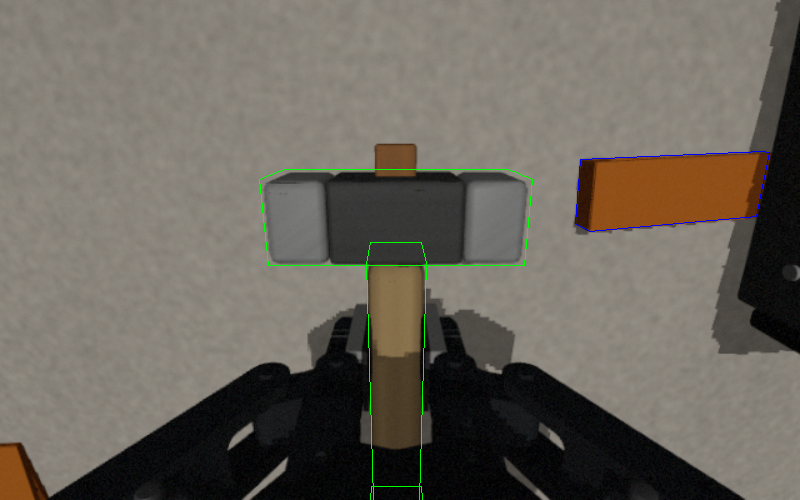

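The wrist picture shows the hammer level in the grip (head at (397,220)), and the wedge to the right with its heel at (580,195). The fit puts the wedge heel at (0.520, -0.111), yaw ≈0.098, with about 100 mm outside the wall.

```bash
python3 plan.py .4681 -.05 .04 1.666 .4681 -.0584 .0105 1.666
```

```text
8.05 [ 0.4756 -0.0093  0.0769] [[0.999, 0.045, -0.001], [0.045, -0.999, 0.0], [-0.001, -0.0, -1.0]]
2
[-0.19, 0.81, 0.74, -0.0, 0.0, -0.35]
[-0.2, 0.8, 0.74, -0.0, 0.0, -0.35]
end [ 0.4682 -0.0501  0.0399]
2
[-0.02, 0.17, 0.59, -0.0, 0.0, -0.0]
[-0.01, 0.16, 0.59, -0.0, 0.0, -0.0]
end [ 0.4682 -0.0584  0.0104]
```

Call:
jog_arm --pt "-0.2 0.8 0.74 0 0 -0.35 -1" --pt "-0.2 0.8 0.74 0 0 -0.35 -1" --pt "0 0.17 0.6 0 0 0 -1" --pt "0 0.16 0.5 0 0 0 -1" --pt "0 0 0 0 0 0 -1" --pt "0 0 0 0 0 0 -1"

```text
clock: 8.65
tcp_pos: [0.4689, -0.058, 0.0128]
ee_rot: [[0.996, 0.094, -0.001], [0.094, -0.996, 0.0], [-0.001, -0.0, -1.0]]
ft_force: [-0.9, -0.5, -6.3]
gripper_width: 0.0176
grip_force: 98.9
```

```bash
python3 look.py w3.png .52 -.111 .1; python3 -c "
from h import *
print([np.round(manip.sense()['tcp_pos'],4).tolist()])"
```

```text
8.65 [ 0.4689 -0.058   0.0128] [[0.996, 0.094, -0.001], [0.094, -0.996, 0.0], [-0.001, -0.0, -1.0]]
hammer [(0.66, [205.7, 116.9, 419.4, 362.8])]
wedge [(0.79, [429.9, 126.7, 640.0, 210.3])]
till [(0.62, [602.6, 170.0, 640.0, 339.2]), (0.57, [430.7, 124.4, 640.0, 209.5])]
ham [ 0.5145 -0.053   0.0946] 0.16173203481522114 z 0.0052624187209737786 tool yaw 0.09461492391048408
wedge [ 0.52   -0.1105  0.0915  0.1051] 0.014438206265198206
[[0.4694, -0.0582, 0.0134]]
```

View pics/w3.png

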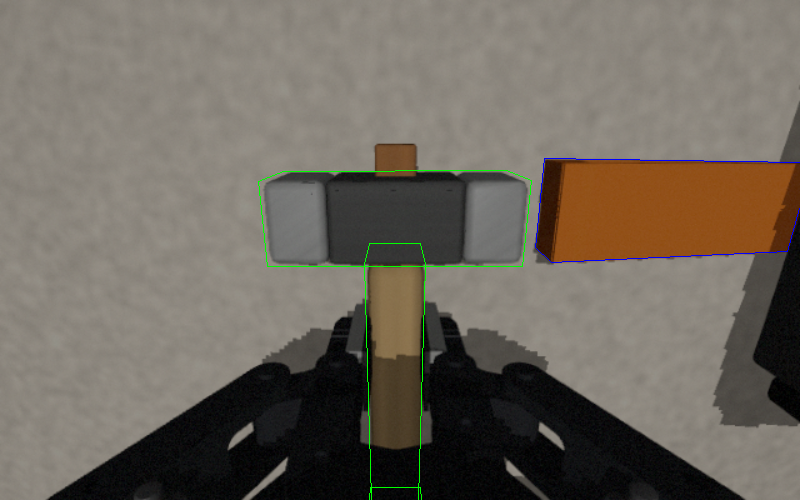

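Face and heel are aligned, with a gap of about 15 mm. First light tap.

Call:
jog_arm --pt "0 0.4 0.1 0 0 0 -1" --pt "0 0.08 0 0 0 0 -1" --pt "0 0.08 0 0 0 0 -1" --pt "0 0.08 0 0 0 0 -1" --pt "0 0.08 0 0 0 0 -1" --pt "0 0.08 0 0 0 0 -1" --pt "0 0.08 0 0 0 0 -1" --pt "0 0.08 0 0 0 0 -1"

```text
clock: 9.65
tcp_pos: [0.4712, -0.0825, 0.0103]
ee_rot: [[0.996, 0.094, 0.0], [0.094, -0.996, 0.0], [0.0, -0.0, -1.0]]
ft_force: [0.6, 0.6, -4.3]
gripper_width: 0.0178
grip_force: 99.1
```

Call:
jog_arm --pt "0 -0.6 0 0 0 0 -1" --pt "0 0 0 0 0 0 -1" --pt "0 0.5 0 0 0 0 -1" --pt "0 0.1 0 0 0 0 -1" --pt "0 0.08 0 0 0 0 -1" --pt "0 0.08 0 0 0 0 -1" --pt "0 0.08 0 0 0 0 -1"

```text
clock: 10.35
tcp_pos: [0.4716, -0.0886, 0.0103]
ee_rot: [[0.996, 0.094, -0.0], [0.094, -0.996, 0.0], [-0.0, -0.0, -1.0]]
ft_force: [0.1, 1.4, -6.2]
gripper_width: 0.0177
grip_force: 99.2
```

Call:
jog_arm --pt "0 -0.6 0 0 0 0 -1" --pt "0 0 0 0 0 0 -1" --pt "0 0.5 0 0 0 0 -1" --pt "0 0.1 0 0 0 0 -1" --pt "0 0.08 0 0 0 0 -1" --pt "0 0.08 0 0 0 0 -1"

```text
clock: 10.95
tcp_pos: [0.4721, -0.0927, 0.0103]
ee_rot: [[0.996, 0.094, 0.0], [0.094, -0.996, 0.0], [0.0, -0.0, -1.0]]
ft_force: [0.7, 1.4, -4.6]
gripper_width: 0.0177
grip_force: 99.4
```

Call:
jog_arm --pt "0 -0.5 0 0 0 0 -1" --pt "0 0.4 0 0 0 0 -1" --pt "0 0.1 0 0 0 0 -1" --pt "0 0.08 0 0 0 0 -1" --pt "0 0.08 0 0 0 0 -1"

```text
clock: 11.45
tcp_pos: [0.4724, -0.0964, 0.0103]
ee_rot: [[0.996, 0.094, -0.0], [0.094, -0.996, 0.0], [-0.0, -0.0, -1.0]]
ft_force: [-0.2, 0.7, -5.1]
gripper_width: 0.0176
grip_force: 99.5
```

Call:
jog_arm --pt "0 -0.5 0 0 0 0 -1" --pt "0 0.4 0 0 0 0 -1" --pt "0 0.1 0 0 0 0 -1" --pt "0 0.08 0 0 0 0 -1" --pt "0 0.08 0 0 0 0 -1"

```text
clock: 11.95
tcp_pos: [0.4728, -0.1005, 0.0103]
ee_rot: [[0.996, 0.094, -0.0], [0.094, -0.996, 0.0], [-0.0, -0.0, -1.0]]
ft_force: [0.1, 1.1, -5.3]
gripper_width: 0.0175
grip_force: 99.6
```

Call:
jog_arm --pt "0 -0.5 0 0 0 0 -1" --pt "0 0.4 0 0 0 0 -1" --pt "0 0.1 0 0 0 0 -1" --pt "0 0.08 0 0 0 0 -1" --pt "0 0.08 0 0 0 0 -1"

```text
clock: 12.45
tcp_pos: [0.4732, -0.1044, 0.0103]
ee_rot: [[0.996, 0.094, -0.0], [0.094, -0.996, 0.0], [-0.0, -0.0, -1.0]]
ft_force: [-0.4, 1.1, -4.8]
gripper_width: 0.018
grip_force: 99.7
```

Call:
jog_arm --pt "0 -0.5 0 0 0 0 -1" --pt "0 0.4 0 0 0 0 -1" --pt "0 0.1 0 0 0 0 -1" --pt "0 0.08 0 0 0 0 -1" --pt "0 0.08 0 0 0 0 -1"

```text
clock: 12.95
tcp_pos: [0.4736, -0.1084, 0.0103]
ee_rot: [[0.996, 0.094, -0.0], [0.094, -0.996, 0.0], [-0.0, -0.0, -1.0]]
ft_force: [0.2, 1.0, -5.8]
gripper_width: 0.0175
grip_force: 99.8
```

Call:
jog_arm --pt "0 -0.5 0 0 0 0 -1" --pt "0 0.4 0 0 0 0 -1" --pt "0 0.1 0 0 0 0 -1" --pt "0 0.08 0 0 0 0 -1" --pt "0 0.08 0 0 0 0 -1"

```text
clock: 13.45
tcp_pos: [0.474, -0.1124, 0.0103]
ee_rot: [[0.996, 0.094, -0.0], [0.094, -0.996, 0.0], [-0.0, -0.0, -1.0]]
ft_force: [-0.2, 1.0, -5.5]
gripper_width: 0.0176
grip_force: 99.8
```

```bash
python3 look.py w4.png .524 -.15 .065
```

```text
13.45 [ 0.474  -0.1124  0.0103] [[0.996, 0.094, -0.0], [0.094, -0.996, 0.0], [-0.0, -0.0, -1.0]]
hammer [(0.81, [209.7, 117.4, 422.5, 363.2]), (0.49, [404.8, 132.6, 542.4, 214.8])]
wedge [(0.78, [403.6, 132.3, 542.7, 215.4])]
till [(0.56, [507.6, 0.0, 639.9, 400.0])]
ham [ 0.5195 -0.1076  0.0928] 0.17234913826127374 z 0.0028174645411731154 tool yaw 0.09403682913811165
wedge [ 0.5224 -0.1585  0.0995  0.0486] 0.06134144468851088
```

View pics/w4.png

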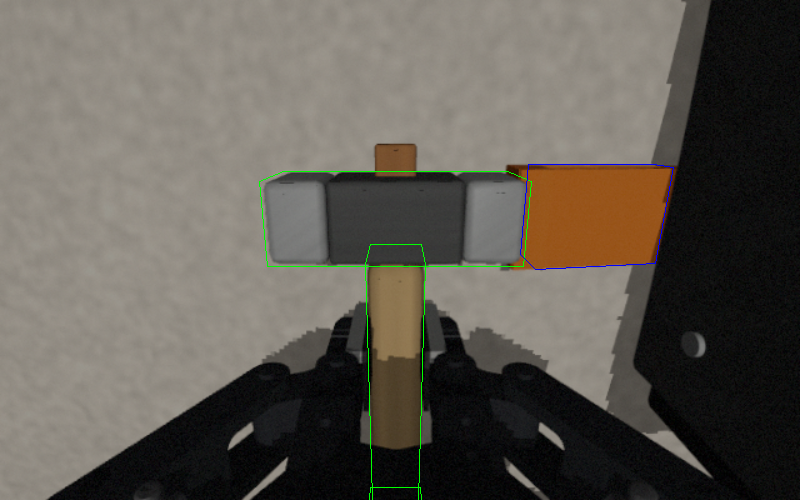

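The wedge is still square, the hammer face centred on its heel at about (522,217), and ~58 mm remains outside. Continuing.

Call:
jog_arm --pt "0 -0.5 0 0 0 0 -1" --pt "0 0.4 0 0 0 0 -1" --pt "0 0.1 0 0 0 0 -1" --pt "0 0.08 0 0 0 0 -1" --pt "0 0.06 0 0 0 0 -1"

```text
clock: 14.15
tcp_pos: [0.4743, -0.1159, 0.0103]
ee_rot: [[0.996, 0.094, 0.0], [0.094, -0.996, 0.0], [0.0, -0.0, -1.0]]
ft_force: [-0.0, 0.7, -5.2]
gripper_width: 0.0175
grip_force: 99.8
```

Call:
jog_arm --pt "0 -0.5 0 0 0 0 -1" --pt "0 0.4 0 0 0 0 -1" --pt "0 0.1 0 0 0 0 -1" --pt "0 0.07 0 0 0 0 -1" --pt "0 0.06 0 0 0 0 -1"

```text
clock: 14.65
tcp_pos: [0.4746, -0.1191, 0.0103]
ee_rot: [[0.996, 0.094, -0.0], [0.094, -0.996, 0.0], [-0.0, -0.0, -1.0]]
ft_force: [-0.2, 0.5, -5.4]
gripper_width: 0.0175
grip_force: 99.8
```

Call:
jog_arm --pt "0 -0.5 0 0 0 0 -1" --pt "0 0.4 0 0 0 0 -1" --pt "0 0.1 0 0 0 0 -1" --pt "0 0.07 0 0 0 0 -1" --pt "0 0.06 0 0 0 0 -1"

```text
clock: 15.15
tcp_pos: [0.4749, -0.1223, 0.0103]
ee_rot: [[0.996, 0.094, -0.0], [0.094, -0.996, 0.0], [-0.0, -0.0, -1.0]]
ft_force: [0.3, 0.9, -5.3]
gripper_width: 0.0177
grip_force: 99.8
```

Call:
jog_arm --pt "0 -0.5 0 0 0 0 -1" --pt "0 0.4 0 0 0 0 -1" --pt "0 0.1 0 0 0 0 -1" --pt "0 0.07 0 0 0 0 -1" --pt "0 0.06 0 0 0 0 -1"

```text
clock: 15.65
tcp_pos: [0.475, -0.1254, 0.0103]
ee_rot: [[0.996, 0.094, -0.001], [0.094, -0.996, 0.0], [-0.0, -0.0, -1.0]]
ft_force: [0.4, 6.4, -4.7]
gripper_width: 0.0178
grip_force: 100.1
```

Contact with the underside (6.4 N). Finer taps now.

Call:
jog_arm --pt "0 -0.5 0 0 0 0 -1" --pt "0 0.4 0 0 0 0 -1" --pt "0 0.06 0 0 0 0 -1" --pt "0 0.04 0 0 0 0 -1" --pt "0 0.04 0 0 0 0 -1" --pt "0 0 0 0 0 0 -1"

```text
clock: 16.25
tcp_pos: [0.4751, -0.1261, 0.0103]
ee_rot: [[0.996, 0.094, -0.0], [0.094, -0.996, 0.0], [-0.0, -0.0, -1.0]]
ft_force: [0.4, 5.4, -4.7]
gripper_width: 0.0176
grip_force: 100.1
```

Call:
jog_arm --pt "0 -0.5 0 0 0 0 -1" --pt "0 0.4 0 0 0 0 -1" --pt "0 0.06 0 0 0 0 -1" --pt "0 0.04 0 0 0 0 -1" --pt "0 0.04 0 0 0 0 -1"

```text
clock: 16.75
tcp_pos: [0.475, -0.127, 0.0103]
ee_rot: [[0.996, 0.094, -0.001], [0.094, -0.996, 0.0], [-0.001, -0.001, -1.0]]
ft_force: [0.3, 10.2, -3.0]
gripper_width: 0.0178
grip_force: 100.4
```

Call:
jog_arm --pt "0 -0.5 0 0 0 0 -1" --pt "0 0.4 0 0 0 0 -1" --pt "0 0.06 0 0 0 0 -1" --pt "0 0.04 0 0 0 0 -1" --pt "0 0.04 0 0 0 0 -1"

```text
clock: 17.25
tcp_pos: [0.4751, -0.1278, 0.0103]
ee_rot: [[0.996, 0.094, -0.001], [0.094, -0.996, 0.001], [-0.001, -0.001, -1.0]]
ft_force: [1.1, 13.8, -3.1]
gripper_width: 0.0177
grip_force: 100.5
```

Call:
jog_arm --pt "0 -0.5 0 0 0 0 -1" --pt "0 0.4 0 0 0 0 -1" --pt "0 0.06 0 0 0 0 -1" --pt "0 0.04 0 0 0 0 -1" --pt "0 0.02 0 0 0 0 -1"

```text
clock: 17.75
tcp_pos: [0.4751, -0.1283, 0.0103]
ee_rot: [[0.996, 0.094, -0.001], [0.094, -0.996, 0.001], [-0.001, -0.001, -1.0]]
ft_force: [1.6, 14.3, -2.0]
gripper_width: 0.0175
grip_force: 100.5
```

Tight at about 14 N, with 0.5 mm steps giving little more advance. I'll draw back, lift, and carry it to the mat.

Call:
jog_arm --pt "0 -0.5 0 0 0 0 -1" --pt "0 -1 0 0 0 0 -1" --pt "0 -0.8 -0.5 0 0 0 -1" --pt "0 -0.5 -1 0 0 0 -1" --pt "0 -0.5 -1 0 0 0 -1" --pt "0 -0.5 -1 0 0 0 -1" --pt "0 -0.5 -1 0 0 0 -1"

```text
clock: 18.45
tcp_pos: [0.4649, -0.0209, 0.1237]
ee_rot: [[0.996, 0.094, -0.0], [0.094, -0.996, 0.0], [-0.0, -0.0, -1.0]]
ft_force: [1.3, -0.4, -5.8]
gripper_width: 0.0175
grip_force: 99.8
```

```bash
python3 plan.py .5875 .383 .12 1.671
```

```text
18.45 [ 0.4649 -0.0209  0.1237] [[0.996, 0.094, -0.0], [0.094, -0.996, 0.0], [-0.0, -0.0, -1.0]]
16
[0.4, -0.98, 0.01, -0.0, 0.0, -0.01]
[0.4, -0.98, 0.01, -0.0, 0.0, -0.01]
[0.4, -0.98, 0.01, -0.0, 0.0, -0.01]
[0.4, -0.97, 0.01, -0.0, 0.0, -0.01]
[0.4, -0.97, 0.01, -0.0, 0.0, -0.01]
[0.4, -0.98, 0.01, -0.0, 0.0, -0.01]
[0.4, -0.97, 0.01, -0.0, 0.0, -0.01]
[0.41, -0.97, 0.01, -0.0, 0.0, -0.01]
[0.41, -0.97, 0.01, -0.0, 0.0, -0.01]
[0.41, -0.98, 0.01, -0.0, 0.0, -0.01]
[0.41, -0.97, 0.01, -0.0, 0.0, -0.01]
[0.41, -0.97, 0.01, -0.0, 0.0, -0.01]
[0.41, -0.98, 0.01, -0.0, 0.0, -0.01]
[0.41, -0.97, 0.01, -0.0, 0.0, -0.01]
[0.4, -0.98, 0.0, -0.0, 0.0, -0.01]
[0.41, -0.97, 0.01, -0.0, 0.0, -0.01]
end [0.5875 0.383  0.12  ]
```

Call:
jog_arm --pt "0.4 -0.98 0 0 0 0 -1" --pt "0.4 -0.98 0 0 0 0 -1" --pt "0.4 -0.98 0 0 0 0 -1" --pt "0.4 -0.98 0 0 0 0 -1" --pt "0.4 -0.98 0 0 0 0 -1" --pt "0.4 -0.98 0 0 0 0 -1" --pt "0.4 -0.98 0 0 0 0 -1" --pt "0.4 -0.98 0 0 0 0 -1" --pt "0.4 -0.98 0 0 0 0 -1" --pt "0.4 -0.98 0 0 0 0 -1" --pt "0.4 -0.98 0 0 0 0 -1" --pt "0.4 -0.98 0 0 0 0 -1"

```text
clock: 19.65
tcp_pos: [0.5566, 0.2835, 0.1225]
ee_rot: [[0.996, 0.094, -0.001], [0.094, -0.996, -0.0], [-0.001, 0.0, -1.0]]
ft_force: [0.2, -0.1, -6.2]
gripper_width: 0.0179
grip_force: 99.8
```

Call:
jog_arm --pt "0.4 -0.98 0 0 0 0 -1" --pt "0.4 -0.98 0 0 0 0 -1" --pt "0.4 -0.95 0 0 0 0 -1" --pt "0.4 -0.95 0 0 0 0 -1" --pt "0 0 0.4 0 0 0 -1" --pt "0 0 0.6 0 0 0 -1" --pt "0 0 0 0 0 0 -1"

```text
clock: 20.35
tcp_pos: [0.5857, 0.3805, 0.0947]
ee_rot: [[0.996, 0.094, -0.004], [0.094, -0.996, -0.003], [-0.005, 0.002, -1.0]]
ft_force: [-0.3, -0.4, -6.5]
gripper_width: 0.0176
grip_force: 99.6
```

```bash
python3 - <<'E'
from fit import *
s=manip.sense(); R=np.array(s['ee_rot']); p=np.array(s['tcp_pos']); yaw=np.arctan2(R[1,0],R[0,0]); h=p+R[:,0]*.046
print(s['clock'],p.round(4),yaw)
c=manip.read_camera('wrist')
im=cv2.resize(c['color'][:,:,::-1],None,fx=1.25,fy=1.25)
e=[box(-.125,.125,-.085,.085,.004,.004)]
for parts,col in((place(e,[.5537,.3797,.1012]),(0,0,255)),(place(HAM,[h[0],h[1],yaw],0.004),(0,255,255))):
    for q in parts: cv2.polylines(im,[cv2.convexHull((proj(c,q)*1.25).astype(np.int32))],1,col,1)
cv2.imwrite('pics/w5.png',im)
E
```

```text
20.35 [0.5857 0.3805 0.0947] 0.09404394691220436
```

View pics/w5.png

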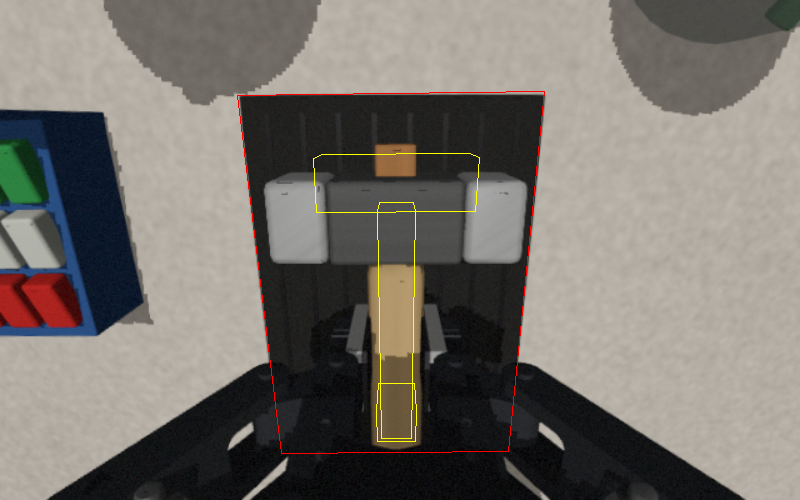

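The mat outline fits the picture, and the laid-down footprint (yellow) is well inside it. Lowering.

Call:
jog_arm --pt "0 0 0.9 0 0 0 -1" --pt "0 0 0.9 0 0 0 -1" --pt "0 0 0.7 0 0 0 -1" --pt "0 0 0.3 0 0 0 -1" --pt "0 0 0.2 0 0 0 -1" --pt "0 0 0 0 0 0 -1"

```text
clock: 21.0
tcp_pos: [0.588, 0.3818, 0.0227]
ee_rot: [[0.996, 0.094, -0.0], [0.094, -0.996, -0.0], [-0.0, 0.0, -1.0]]
ft_force: [0.1, -0.5, -4.4]
gripper_width: 0.0173
grip_force: 99.7
```

Call:
jog_arm --pt "0 0 0.16 0 0 0 -1" --pt "0 0 0.1 0 0 0 -1" --pt "0 0 0.06 0 0 0 -1" --pt "0 0 0 0 0 0 -1"

```text
clock: 21.4
tcp_pos: [0.5879, 0.3819, 0.0148]
ee_rot: [[0.996, 0.094, -0.0], [0.094, -0.996, -0.0], [-0.0, 0.0, -1.0]]
ft_force: [1.4, 1.5, -7.2]
gripper_width: 0.0175
grip_force: 99.7
```

Call:
jog_arm --pt "0 0 0.04 0 0 0 -1" --pt "0 0 0.04 0 0 0 -1" --pt "0 0 0 0 0 0 -1"

```text
clock: 21.7
tcp_pos: [0.5879, 0.3819, 0.0127]
ee_rot: [[0.996, 0.094, -0.0], [0.094, -0.996, -0.0], [-0.0, 0.0, -1.0]]
ft_force: [-0.2, -0.6, -6.1]
gripper_width: 0.0178
grip_force: 99.7
```

Call:
jog_arm --pt "0 0 0.04 0 0 0 -1" --pt "0 0 0.03 0 0 0 -1" --pt "0 0 0 0 0 0 -1"

```text
clock: 22.0
tcp_pos: [0.588, 0.3819, 0.0121]
ee_rot: [[0.996, 0.094, 0.0], [0.094, -0.996, 0.0], [0.0, -0.0, -1.0]]
ft_force: [-5.6, -3.5, 9.0]
gripper_width: 0.0176
grip_force: 102.0
```

Contact with the mat. Open gently, then rise.

Call:
jog_arm --pt "0 0 -0.02 0 0 0 -0.3" --pt "0 0 0 0 0 0 0" --pt "0 0 0 0 0 0 0.5" --pt "0 0 0 0 0 0 1" --pt "0 0 0 0 0 0 1" --pt "0 0 0 0 0 0 1"

```text
clock: 22.6
tcp_pos: [0.588, 0.3819, 0.0115]
ee_rot: [[0.996, 0.094, -0.0], [0.094, -0.996, 0.0], [-0.0, -0.0, -1.0]]
ft_force: [-0.1, 0.6, -0.2]
gripper_width: 0.0853
grip_force: 0.0
```

Call:
jog_arm --pt "0 0 -0.5 0 0 0 1" --pt "0 0 -1 0 0 0 1" --pt "0 0 -1 0 0 0 1" --pt "0 0 -1 0 0 0 1" --pt "0 0 -1 0 0 0 1" --pt "0 0 -1 0 0 0 1" --pt "0 0 0 0 0 0 1"

```text
clock: 23.3
tcp_pos: [0.5899, 0.383, 0.1539]
ee_rot: [[0.996, 0.094, 0.005], [0.094, -0.996, 0.003], [0.006, -0.003, -1.0]]
ft_force: [0.8, -0.9, -0.5]
gripper_width: 0.0855
grip_force: 0.0
```

```bash
python3 - <<'E'
from fit import *
c=manip.read_camera('wrist'); d=manip.silhouettes('hammer','wrist'); print([(q['confidence'],q['rect']) for q in d])
H,e=fit([.634,.386,.094],[(c,d[0]['region'].astype(float))],lambda p:place(HAM,p,.004),[.01,.01,.05]);print(H.round(4),e)
im1=c['color'][:,:,::-1]
c=manip.read_camera('scene'); im2=cv2.resize(c['color'][120:390,240:500,::-1],(385,400))
cv2.imwrite('pics/f.png',cv2.resize(np.hstack([im1,im2]),(800,312)))
s=manip.sense(); print(s['clock'],np.round(s['tcp_pos'],3))
E
```

```text
[(0.83, [264.6, 110.4, 369.8, 310.2])]
[0.6335 0.387  0.0952] 0.11205524412998358
23.45 [0.588 0.382 0.149]
```

View pics/f.png

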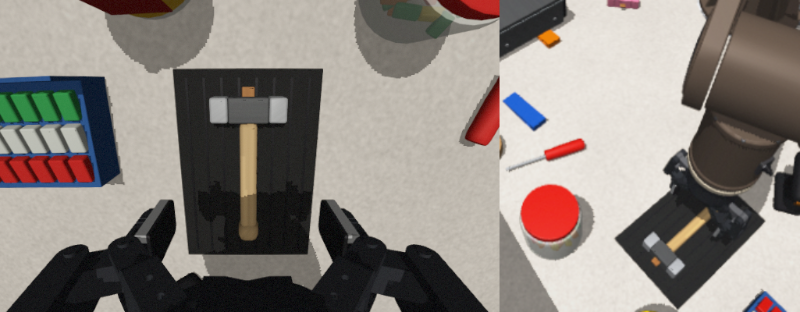

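The picture shows the hammer flat on the mat, head at (248,110) and handle end at (248,230), both well inside. The wedge is driven in at (549,40), and nothing else has moved. Handing in.

```bash
python3 -c "
from cell import manip
print(manip.hand_in())"
```

```text
the job is handed in; nothing more can be done
None
```

The orange wedge was tapped in until it resisted at about 14 N at the wrist, the hammer lies flat on the mat, and the job is handed in at about 23 s; the hand-in gave no verdict.

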